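# Find the dent-ball case that rattles

## Task

One of the three wooden dent-ball cases has its brass turnbutton undone: first turn it fully across the lid, so that the lid cannot fly open. Then pick up the cases one at a time and shake each with a few brisk strokes end to end, setting a quiet one back flat where it stood, until you find the one whose ball has come loose and rattles. Finish while holding that case out level and still over the middle of the felt tray, about a hand's width above it, without putting it down or letting go, and leave everything else on the bench undisturbed.

Things in the scene. Friction and masses are not known exactly. Their poses are not given: they have to be found in the camera images.
- case_1_center (a point): One of three wooden cases alike outside: 52 mm wide (x), 122 long (y), 46 tall, about 0.3 kg each, rattling or not. Point: its middle, half-way up (23 mm above the level bench, height 0). Plain upright long sides: grasp from above across the 52 mm. Lid hinged at the -y end; the last 20 mm at the +y end are a fixed block with the brass turnbutton on top. Places change from start to start.
- case_1_button (a joint): Angle of case_1's turnbutton about its upright screw, rad: 0 = secured (long arm over the lid; there is a stop); grows anticlockwise seen from above as it is undone; about 1.2 to 1.5 = undone (lies across the case, clear of the lid). It turns lightly (about 0.012 N m) and stays where it is left.
- case_1_button_grip (a point): case_1's turnbutton: on the screw axis, half-way up the thumb ridge; 51 mm from the case's middle towards its +y end and 32 mm higher. The brass ridge is 8 mm thick (this point's x), 10 mm high, 26 mm long (this point's y: 18.5 mm towards -y, the long arm, 7.5 mm towards +y); it stands on a plate 12 mm wide and 3 mm thick, 1 mm above the case's top.
- case_1_lid (a joint): Opening of case_1's lid, rad: 0 = shut; it can fly open only with the button undone. Inside each case is a 33 mm, 0.148 kg steel ball: held fast in two; in the one that rattles free to roll 63 mm along the length (mid-travel 7 mm towards -y) and 9 mm across, so rocking it end to end gives knocks and a weight that changes ends (about 0.09 N m).
- case_2_center (a point): One of three wooden cases alike outside: 52 mm wide (x), 122 long (y), 46 tall, about 0.3 kg each, rattling or not. Point: its middle, half-way up (23 mm above the level bench, height 0). Plain upright long sides: grasp from above across the 52 mm. Lid hinged at the -y end; the last 20 mm at the +y end are a fixed block with the brass turnbutton on top. Places change from start to start.
- case_2_button (a joint): Angle of case_2's turnbutton about its upright screw, rad: 0 = secured (long arm over the lid; there is a stop); grows anticlockwise seen from above as it is undone; about 1.2 to 1.5 = undone (lies across the case, clear of the lid). It turns lightly (about 0.012 N m) and stays where it is left.
- case_2_button_grip (a point): case_2's turnbutton: on the screw axis, half-way up the thumb ridge; 51 mm from the case's middle towards its +y end and 32 mm higher. The brass ridge is 8 mm thick (this point's x), 10 mm high, 26 mm long (this point's y: 18.5 mm towards -y, the long arm, 7.5 mm towards +y); it stands on a plate 12 mm wide and 3 mm thick, 1 mm above the case's top.
- case_2_lid (a joint): Opening of case_2's lid, rad: 0 = shut; it can fly open only with the button undone. Inside each case is a 33 mm, 0.148 kg steel ball: held fast in two; in the one that rattles free to roll 63 mm along the length (mid-travel 7 mm towards -y) and 9 mm across, so rocking it end to end gives knocks and a weight that changes ends (about 0.09 N m).
- case_3_center (a point): One of three wooden cases alike outside: 52 mm wide (x), 122 long (y), 46 tall, about 0.3 kg each, rattling or not. Point: its middle, half-way up (23 mm above the level bench, height 0). Plain upright long sides: grasp from above across the 52 mm. Lid hinged at the -y end; the last 20 mm at the +y end are a fixed block with the brass turnbutton on top. Places change from start to start.
- case_3_button (a joint): Angle of case_3's turnbutton about its upright screw, rad: 0 = secured (long arm over the lid; there is a stop); grows anticlockwise seen from above as it is undone; about 1.2 to 1.5 = undone (lies across the case, clear of the lid). It turns lightly (about 0.012 N m) and stays where it is left.
- case_3_button_grip (a point): case_3's turnbutton: on the screw axis, half-way up the thumb ridge; 51 mm from the case's middle towards its +y end and 32 mm higher. The brass ridge is 8 mm thick (this point's x), 10 mm high, 26 mm long (this point's y: 18.5 mm towards -y, the long arm, 7.5 mm towards +y); it stands on a plate 12 mm wide and 3 mm thick, 1 mm above the case's top.
- case_3_lid (a joint): Opening of case_3's lid, rad: 0 = shut; it can fly open only with the button undone. Inside each case is a 33 mm, 0.148 kg steel ball: held fast in two; in the one that rattles free to roll 63 mm along the length (mid-travel 7 mm towards -y) and 9 mm across, so rocking it end to end gives knocks and a weight that changes ends (about 0.09 N m).
- tray_middle (a point): Low wooden tray with a grey felt floor, 110 (x) x 190 (y) x 18 mm high, rim 7 mm thick, fixed on a board raised 9 mm above the bench, beyond the cases. Point: the middle of its felt floor (17 mm above the bench plank).
- oil_bottle: Bystander: small white key-oil bottle with a needle spout, 33 mm across, 105 mm tall; origin under its middle
- glue_tin: Bystander: round dark green tin with a grey lid, 66 mm across, 60 mm tall; origin under its middle
- needle_file: Bystander: small file with a turned wooden handle, 170 mm long, lying flat, 24 mm high; origin under its middle, its y axis along it
- green_screwdriver: Bystander: screwdriver with a green handle, 120 mm long, lying flat, 19 mm high; origin under its middle, its y axis along it
- flat_pliers: Bystander: bare steel pliers, 138 mm long, lying flat, 11 mm high; origin under the middle, y axis along them
- spirit_lamp: Bystander: blue-grey round spirit lamp, 70 mm across, 78 mm tall; origin under its middle

How it is judged (in metres and radians):
On the way, in this order (a step that is already met when the one before it is completed fails the run):
1. all three turnbuttons lie across their lids (value of joint each of case_1_button, case_2_button, case_3_button below 0.3 rad), for 0.2 s.
2. the case with the loose ball on its floor panel is off the bench and moves briskly (((height (world z) of case_1_center above 0.05 m and contact force between case_1_c0 and anything else above 0.3 N and (linear speed of case_1 above 0.12 m/s or angular speed of case_1 above 0.6 rad/s)) or (height (world z) of case_2_center above 0.05 m and contact force between case_2_c0 and anything else above 0.3 N and (linear speed of case_2 above 0.12 m/s or angular speed of case_2 above 0.6 rad/s)) or (height (world z) of case_3_center above 0.05 m and contact force between case_3_c0 and anything else above 0.3 N and (linear speed of case_3 above 0.12 m/s or angular speed of case_3 above 0.6 rad/s)))), for 0.02 s.
3. it stops or reverses (((height (world z) of case_1_center above 0.05 m and contact force between case_1_c0 and anything else above 0.3 N and linear speed of case_1 below 0.07 m/s and angular speed of case_1 below 0.5 rad/s) or (height (world z) of case_2_center above 0.05 m and contact force between case_2_c0 and anything else above 0.3 N and linear speed of case_2 below 0.07 m/s and angular speed of case_2 below 0.5 rad/s) or (height (world z) of case_3_center above 0.05 m and contact force between case_3_c0 and anything else above 0.3 N and linear speed of case_3 below 0.07 m/s and angular speed of case_3 below 0.5 rad/s))), for 0.02 s.
4. it moves briskly again (shaking) (((height (world z) of case_1_center above 0.05 m and contact force between case_1_c0 and anything else above 0.3 N and (linear speed of case_1 above 0.12 m/s or angular speed of case_1 above 0.6 rad/s)) or (height (world z) of case_2_center above 0.05 m and contact force between case_2_c0 and anything else above 0.3 N and (linear speed of case_2 above 0.12 m/s or angular speed of case_2 above 0.6 rad/s)) or (height (world z) of case_3_center above 0.05 m and contact force between case_3_c0 and anything else above 0.3 N and (linear speed of case_3 above 0.12 m/s or angular speed of case_3 above 0.6 rad/s)))), for 0.02 s.
5. it stops or reverses again (((height (world z) of case_1_center above 0.05 m and contact force between case_1_c0 and anything else above 0.3 N and linear speed of case_1 below 0.07 m/s and angular speed of case_1 below 0.5 rad/s) or (height (world z) of case_2_center above 0.05 m and contact force between case_2_c0 and anything else above 0.3 N and linear speed of case_2 below 0.07 m/s and angular speed of case_2 below 0.5 rad/s) or (height (world z) of case_3_center above 0.05 m and contact force between case_3_c0 and anything else above 0.3 N and linear speed of case_3 below 0.07 m/s and angular speed of case_3 below 0.5 rad/s))), for 0.02 s.
6. a further brisk stroke (((height (world z) of case_1_center above 0.05 m and contact force between case_1_c0 and anything else above 0.3 N and (linear speed of case_1 above 0.12 m/s or angular speed of case_1 above 0.6 rad/s)) or (height (world z) of case_2_center above 0.05 m and contact force between case_2_c0 and anything else above 0.3 N and (linear speed of case_2 above 0.12 m/s or angular speed of case_2 above 0.6 rad/s)) or (height (world z) of case_3_center above 0.05 m and contact force between case_3_c0 and anything else above 0.3 N and (linear speed of case_3 above 0.12 m/s or angular speed of case_3 above 0.6 rad/s)))), for 0.02 s.
At the end, for the whole second after the job is handed in: The rattling case is gripped, level (0.25 rad), still, its middle within 70 mm sideways of the tray's middle and 70 to 320 mm above the bench; both quiet cases stand flat, untouched, within 50 mm of where they began; all three buttons within 0.3 rad of secured; bystanders unmoved (30 mm) (all of step 1 and ((contact force between case_1_c0 and anything else above 0.5 N and horizontal distance between case_1_center and tray_middle below 0.07 m and height (world z) of case_1_center between 0.07 and 0.32 m and angle between case_1_center's own z axis and vertical below 0.25 rad and linear speed of case_1 below 0.03 m/s and contact force between case_1 and the fingers above 3 N and height (world z) of each of case_2_center, case_3_center below 0.03 m and angle between each of case_2_center, case_3_center's own z axis and vertical below 0.1 rad and distance of each of case_2_center, case_3_center from where it was at the start of the episode below 0.05 m and contact force between each of case_2, case_3 and the arm below 0.5 N and contact force between each of case_2, case_3 and the fingers below 0.5 N) or (contact force between case_2_c0 and anything else above 0.5 N and horizontal distance between case_2_center and tray_middle below 0.07 m and height (world z) of case_2_center between 0.07 and 0.32 m and angle between case_2_center's own z axis and vertical below 0.25 rad and linear speed of case_2 below 0.03 m/s and contact force between case_2 and the fingers above 3 N and height (world z) of each of case_1_center, case_3_center below 0.03 m and angle between each of case_1_center, case_3_center's own z axis and vertical below 0.1 rad and distance of each of case_1_center, case_3_center from where it was at the start of the episode below 0.05 m and contact force between each of case_1, case_3 and the arm below 0.5 N and contact force between each of case_1, case_3 and the fingers below 0.5 N) or (contact force between case_3_c0 and anything else above 0.5 N and horizontal distance between case_3_center and tray_middle below 0.07 m and height (world z) of case_3_center between 0.07 and 0.32 m and angle between case_3_center's own z axis and vertical below 0.25 rad and linear speed of case_3 below 0.03 m/s and contact force between case_3 and the fingers above 3 N and height (world z) of each of case_1_center, case_2_center below 0.03 m and angle between each of case_1_center, case_2_center's own z axis and vertical below 0.1 rad and distance of each of case_1_center, case_2_center from where it was at the start of the episode below 0.05 m and contact force between each of case_1, case_2 and the arm below 0.5 N and contact force between each of case_1, case_2 and the fingers below 0.5 N))); the arm keeps its last pose, push and grip.
It fails at once if a lid comes open (value of joint any of case_1_lid, case_2_lid, case_3_lid above 0.35 rad).
It fails at once if a case is lifted with its button undone ((height (world z) of case_1_center above 0.045 m and value of joint case_1_button above 0.4 rad) or (height (world z) of case_2_center above 0.045 m and value of joint case_2_button above 0.4 rad) or (height (world z) of case_3_center above 0.045 m and value of joint case_3_button above 0.4 rad)).
It fails at once if a bystander is pushed more than 3 cm (distance of any of oil_bottle, glue_tin, needle_file, green_screwdriver, flat_pliers, spirit_lamp from where it was at the start of the episode above 0.03 m).
It also fails if it takes over 72 s, if anything falls off the work surface, if the arm or the gripper's body presses on something with over 40 N, if the wrist force passes 120 N, or if a joint passes its speed limit or range.

## Robot

A 7-joint arm with a two-finger parallel gripper is mounted at the origin on a cart in front of the work surface, level with it; the furniture and walls round the work are solid. World frame = base frame: x ahead of the robot, y to its left, z up, the work surface at z = 0. Lengths are in mm, angles in degrees, forces in N, time in s.
With the tool pointing down it reaches from about 425 to 925 mm from the base axis. Payload 6.8 kg.
Tool frame: the origin (TCP) lies midway between the tips of the shut fingers; the grasp point (between the pads) lies r.grasp_offset behind it (r.grasp_offset is the distance from the TCP to the grasp point, in mm); z points along the fingers, y is the direction in which the jaws open and shut (so a half turn about z gives the same grasp; the last joint's range is limited). The gripper opens to 85 mm and grips with 20 to 120 N. Pads are 22 mm wide; open, the fingers measure 114 mm over their backs; the gripper's body (76 mm by 85 mm) begins 54 mm behind the grasp point. The pads swing forward as they close: fully open they stand 13 mm farther back than shut.
Start: joints at [63.879, 27.33, 1.283, 89.118, -0.659, 63.558, -4.761], TCP at [230.07, -634.598, 231.308] pointing down, gripper open.
Joint ranges: [-169.35, 169.35], [-19.33, 120.38], [-80.79, 83.38], [13.8, 139.57], [-78.32, 258.32], [9.67, 109.79], [-169.56, 169.56]. Speed limits (degrees/s): [136.94, 136.94, 180, 180, 180, 180, 180].

## Interface

Orientations are given as [roll, pitch, yaw] about the fixed x, y, z axes, in that order (R = Rz(yaw) Ry(pitch) Rx(roll)).
In Python, from workcell import r gives the robot as it stands.
- The arm moves only by the tool servo_tool, never from a script. Its argument "steps" is a list of rows, each an object with "claw": the opening, from 0 (shut) to 1 (fully open); "dp": the shift along the tool's x, y, z in m, a list of three; "turn": the turn, a rotation vector about the tool's x, y, z in rad, a list of three. In form: [{"claw": claw, "dp": [tx, ty, tz], "turn": [rx, ry, rz]}, ...]. A call has 1 to 10 rows; each row shifts and turns the pose as measured when the row begins, along the tool's axes as they then stand; what a row does not reach is not made up. A row lasts 1/10 s, in which the tool goes at most 50 mm and 8.59 degrees, less where a joint would pass 70% of its speed; a pose out of reach is approached as far as the arm can. A call is refused whole if a number of a shift passes 0.05 or a number of a turn 0.15, either way. A call with a gripper value outside its range is refused whole. The fingers move at their own pace and stop on an object; "force" is the grip in N (left out, the last holds). Time passes only in rows, so rows that do not move let the fingers close. It gives the time, the measured TCP pose, the force and the opening at its end, in the units of the state.
- r.sense(): the state, without advancing time (a new reading comes with each control period).
- r.get_image(name): name is "scene" or "top"; returns a dict with "pixels" (420x560x3 uint8, blue, green, red), "fovy" (degrees; the focal length in pixels is half the picture's height over the tangent of half this angle, whatever the lens; pixels are square), "cx", "cy" (the principal point, pixels), "R" (3x3) and "t" (3): a world point X has camera coordinates R X + t. Camera axes: x right, y down, z forward; pixel columns grow to the right and rows downward; lengths in mm; the calibration is good to about 2 mm. A picture is of the moment at which its call begins. There is no depth.
- r.finish_job(): hands the job in, once; it reports no verdict.
The state is a dict: "t": time; "joints": joint angles; "joint_velocities": joint speeds; "tau": joint torques, N m; "tool_pos": TCP position; "ee_rot": TCP orientation; "contact_force": force on the tool from outside, world axes, zero at the start; "ft_torque": the same for the moment, N m; "grip_width": finger opening in mm.
Only numpy, scipy, OpenCV 4.12 (cv2) and the standard library are available. Lean on these libraries where they do the work, as an engineer would, in place of code of your own. Each camera call takes 0.05 s, during which the arm holds its last target.

## Working session

There is one attempt and no reset: what is moved stays moved. The work goes in short steps, Python scripts to look and compute and a tool call to move; the robot and the scene stay as the last step left them, time stands still between calls to the robot, and variables do not carry over. Pictures are saved under pics/ and viewed, and the job is handed in when it is done.

Besides the shell and the picture viewer there is one more tool, called after "Call:" as name(argument=value, ...) on one line, values as JSON. servo_tool: Moves the arm, as the interface text tells. Its arguments: {"type":"object","properties":{"steps":{"type":"array"},"force":{"type":"number"}},"required":["steps"]}

```bash
ls; mkdir -p pics; python3 - <<'E'
from workcell import r
import cv2
print(r.sense(), r.grasp_offset)
for n in("scene","top"):
    d=r.get_image(n); cv2.imwrite(f"pics/{n}0.png",d["pixels"]); print(n,d["fovy"],d["cx"],d["cy"],d["R"],d["t"],[k for k in d])
E
```

```text
pics
{'t': 0.0, 'joints': array([63.87838674, 27.37602308,  1.28053499, 89.17919717, -0.65898609,
       63.55624074, -4.75684818]), 'joint_velocities': array([-0.04611644, -0.04874415, -0.01005731, -0.00049227,  0.01278609,
       -0.10104092, -0.06293091]), 'tau': array([ 2.62749118e-04, -5.96444356e+01,  1.60785310e+00, -2.81201237e+01,
        1.24364629e-02,  9.13012773e-03,  2.80760912e-05]), 'tool_pos': array([ 229.844424  , -634.03303073,  230.31670226]), 'ee_rot': array([-1.79896193e+02,  7.92230280e-03,  1.99330666e+01]), 'contact_force': array([0.74949951, 1.10833534, 0.63787718]), 'ft_torque': array([-0.03717337,  0.00508137, -0.00693164]), 'grip_width': 85.3256679575156} 18.700000000000003
scene 54.566476384987716 282.41701294585 208.88906039719063 [[ 0.87443397 -0.48513642  0.00280874]
 [-0.37091797 -0.67227024 -0.64068135]
 [ 0.31270609  0.55919172 -0.76780175]] [-514.5015666   256.60710784 1313.03471173] ['pixels', 'fovy', 'cx', 'cy', 'R', 't']
top 47.39296231371638 283.52557491122724 207.57087079443633 [[-0.02587769 -0.99966313  0.00199288]
 [-0.99052642  0.02537213 -0.134958  ]
 [ 0.13486197 -0.0054664  -0.99084932]] [ -11.83578999  566.46336112 1319.39916465] ['pixels', 'fovy', 'cx', 'cy', 'R', 't']
```

View pics/scene0.png

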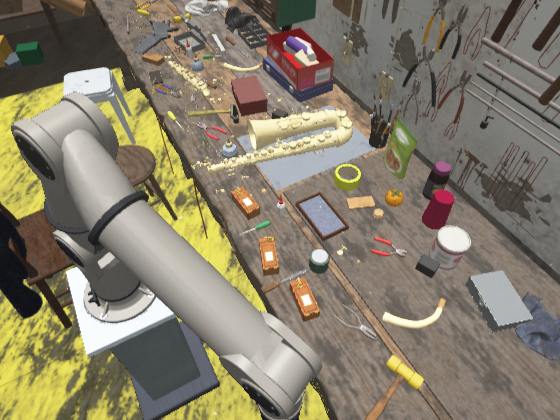

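View pics/top0.png

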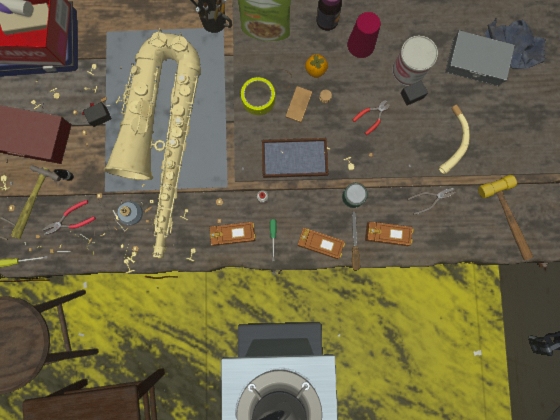

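```bash
python3 - <<'E'
import cv2
a=cv2.imread("pics/top0.png")[130:275,200:425]; cv2.imwrite("pics/topc.png",cv2.resize(a,None,fx=3.5,fy=3.5,interpolation=cv2.INTER_CUBIC))
a=cv2.imread("pics/scene0.png")[180:325,225:335]; cv2.imwrite("pics/scc.png",cv2.resize(a,None,fx=4,fy=4,interpolation=cv2.INTER_CUBIC))
E
```

```text
(no output)
```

View pics/topc.png

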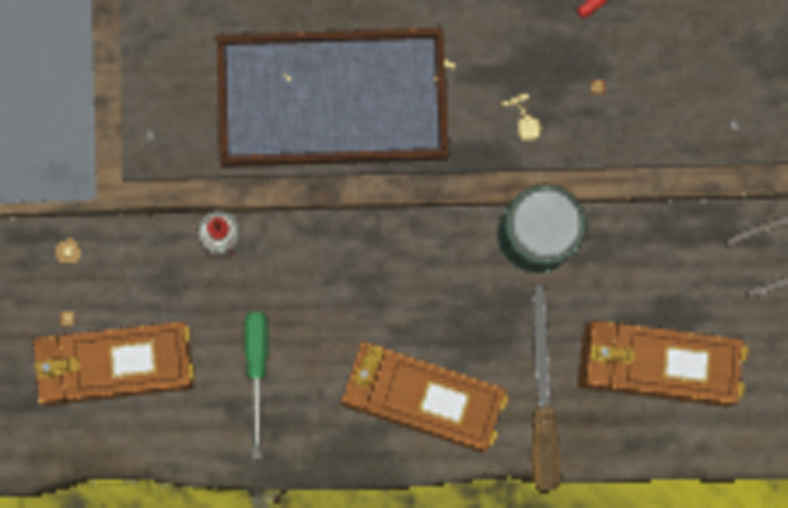

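View pics/scc.png

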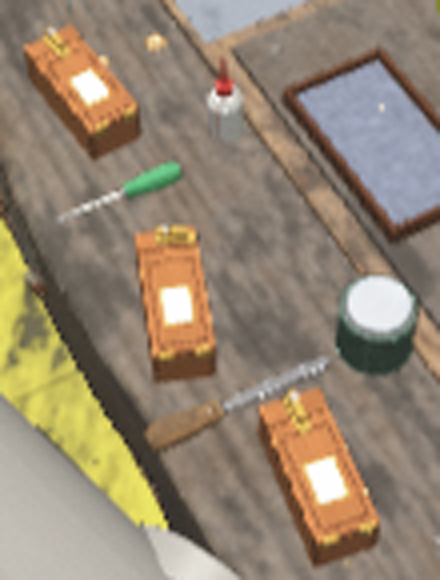

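```bash
cat > h.py <<'E'
import numpy as np, cv2
from scipy.optimize import minimize
def proj(d,X):
    f=210/np.tan(np.radians(d["fovy"]/2)); c=np.asarray(X)@np.array(d["R"]).T+d["t"]
    return np.c_[d["cx"]+f*c[:,0]/c[:,2], d["cy"]+f*c[:,1]/c[:,2]]
def ray(d,u,v,z):
    f=210/np.tan(np.radians(d["fovy"]/2)); R=np.array(d["R"])
    w=R.T@np.array([(u-d["cx"])/f,(v-d["cy"])/f,1]); C=-R.T@d["t"]
    return C+w*(z-C[2])/w[2]
def box(x,y,yaw,z0=0,z1=46,hx=26,hy=61):
    c,s=np.cos(yaw),np.sin(yaw)
    P=np.array([[a*hx,b*hy] for a,b in((-1,-1),(1,-1),(1,1),(-1,1))])@np.array([[c,s],[-s,c]])+[x,y]
    return np.r_[np.c_[P,[z0]*4],np.c_[P,[z1]*4]]
def mask(d,p):
    S=4;h=cv2.convexHull(proj(d,box(*p)).astype(np.float32))[:,0]
    m=np.zeros((420*S,560*S),np.uint8); cv2.fillPoly(m,[np.round((h+.5)*S).astype(np.int32)],255)
    return cv2.resize(m,(560,420),interpolation=cv2.INTER_AREA)/255.
def seg(d):
    hsv=cv2.cvtColor(d["pixels"],cv2.COLOR_BGR2HSV)
    return cv2.inRange(hsv,(4,120,60),(26,255,255))
def fit(d,p0):
    res=[]
    sg=[seg(x) for x in d]
    def cost(p):
        e=0
        for x,s in zip(d,sg):
            m=mask(x,p); roi=cv2.dilate((mask(x,p0)>0).astype(np.uint8),np.ones((9,9)))>0
            t=(cv2.morphologyEx(s,cv2.MORPH_CLOSE,np.ones((9,9)))>0)
            e+=np.abs(m-t)[roi].sum()
        return e
    o=minimize(cost,p0,method="Nelder-Mead",options=dict(initial_simplex=np.array(p0)+np.array([[0,0,0],[8,0,0],[0,8,0],[0,0,.12]]),xatol=.05,fatol=.05))
    return o.x,o.fun
E
python3 - <<'E'
from h import *; from workcell import r
D=[r.get_image(n) for n in("top","scene")]
T=D[0]
g=lambda u,v,z:ray(T,200+u/3.5-.35,130+v/3.5-.35,z)
Q={"L":[(36,337),(187,322),(193,385),(40,403)],"M":[(365,342),(507,393),(488,450),(343,404)],"R":[(590,322),(748,347),(740,404),(585,385)]}
for k,q in Q.items():
    P=np.array([g(u,v,46) for u,v in q]); c=P.mean(0); a=(P[0]+P[3]-P[1]-P[2])[:2]; yaw=np.arctan2(-a[0],a[1])
    p0=[c[0],c[1],yaw]; print(k,np.round(p0,3),[fit(x,p0) for x in ([T],[D[1]],D)])
P=np.array([g(u,v,27) for u,v in [(219,37),(441,28),(447,157),(221,165)]]);print("tray",P.mean(0),P)
for n,u,v,z in [("bottle",218,228,80),("tin",545,225,60),("file0",541,287,5),("file1",545,490,12),("sd0",256,312,10),("sd1",257,457,5)]: print(n,g(u,v,z))
for n,u,v,z in [("Lb",60,367,52),("Mb",370,364,52),("Rb",610,354,52)]: print(n,g(u,v,z))
E
```

```text
L [4.96811e+02 1.19098e+02 8.30000e-02] [(array([4.97836158e+02, 1.22044978e+02, 8.19796172e-02]), np.float64(46.627450980392155)), (array([4.96415383e+02, 1.24505276e+02, 6.65194734e-02]), np.float64(38.98039215686275)), (array([4.97624268e+02, 1.21774417e+02, 8.60796717e-02]), np.float64(93.08235294117648))]
M [ 4.62042e+02 -1.29178e+02 -3.53000e-01] [(array([ 4.63976947e+02, -1.28653287e+02, -3.53264267e-01]), np.float64(40.062745098039215)), (array([ 4.63353883e+02, -1.25923390e+02, -3.63789482e-01]), np.float64(35.55294117647058)), (array([ 4.63820375e+02, -1.27385264e+02, -3.58233171e-01]), np.float64(88.4156862745098))]
R [ 4.83244e+02 -3.22291e+02 -1.66000e-01] [(array([ 4.86463171e+02, -3.24026617e+02, -1.54377420e-01]), np.float64(48.96862745098039)), (array([ 4.85930526e+02, -3.21288326e+02, -1.75254776e-01]), np.float64(53.576470588235296)), (array([ 4.86168504e+02, -3.22551862e+02, -1.60656510e-01]), np.float64(116.21960784313724))]
tray [714.28153263 -62.20993376  27.        ] [[ 767.3586521    30.526626     27.        ]
 [ 770.39555762 -154.79532104   27.        ]
 [ 660.67128269 -155.60740223   27.        ]
 [ 658.70063813   31.03636223   27.        ]]
bottle [597.41558259  32.45998429  80.        ]
tin [ 596.44760479 -228.66329598   60.        ]
file0 [ 553.29992308 -231.64747338    5.        ]
file1 [ 386.20366248 -226.19922061   12.        ]
sd0 [537.93024151   5.26559251  10.        ]
sd1 [419.08845278   7.26439713   5.        ]
Lb [493.14507523 161.54400327  52.        ]
Mb [489.18846741 -85.32140775  52.        ]
Rb [ 492.25185729 -276.96584397   52.        ]
```

Call:
servo_tool(steps=[{"claw": 1, "dp": [0.03, -0.03, 0], "turn": [0, 0, 0]}, {"claw": 1, "dp": [0.034, -0.035, 0], "turn": [0, 0, 0]}, {"claw": 1, "dp": [0.034, -0.035, 0], "turn": [0, 0, 0]}, {"claw": 1, "dp": [0.034, -0.035, 0], "turn": [0, 0, 0]}, {"claw": 1, "dp": [0.034, -0.035, 0], "turn": [0, 0, 0]}, {"claw": 1, "dp": [0.034, -0.035, 0], "turn": [0, 0, 0]}, {"claw": 0.6, "dp": [0.034, -0.035, 0], "turn": [0, 0, 0]}, {"claw": 0.4, "dp": [0.034, -0.035, 0], "turn": [0, 0, 0]}, {"claw": 0.3, "dp": [0.034, -0.035, 0], "turn": [0, 0, 0]}, {"claw": 0.3, "dp": [0.03, -0.03, 0], "turn": [0, 0, 0]}], force=20)

```text
t: 1.2
tool_pos: [427.6, -195.5, 228.1]
ee_rot: [179.9, 0.2, 19.2]
contact_force: [1.4, -0.5, 1.0]
grip_width: 28.5
```

```bash
python3 - <<'E'
import cv2
a=cv2.imread("pics/top0.png")[220:262,290:350]; cv2.imwrite("pics/topm.png",cv2.resize(a,None,fx=12,fy=12,interpolation=cv2.INTER_CUBIC))
E
```

```text
(no output)
```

View pics/topm.png

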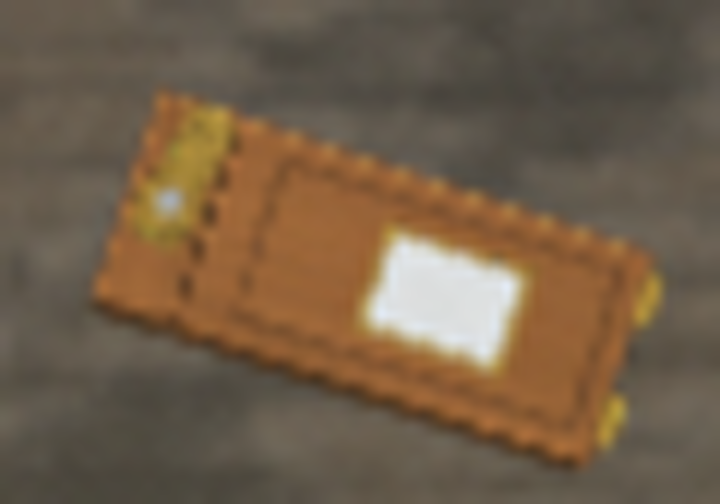

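```bash
cat >> h.py <<'E'
def dtool(s,tgt,yaw=None):
    a=np.radians(s["ee_rot"][2]); d=np.array(tgt)-s["tool_pos"]
    print("pos",np.round(s["tool_pos"],1),"rot",np.round(s["ee_rot"],1),"j",np.round(s["joints"],0),"w",round(s["grip_width"],1))
    print("tool dx dy dz mm",np.round([np.cos(a)*d[0]+np.sin(a)*d[1],np.sin(a)*d[0]-np.cos(a)*d[1],-d[2]],1), "turn z rad",None if yaw is None else round(float(-np.radians((yaw-s["ee_rot"][2]+180)%360-180)),3))
E
python3 - <<'E'
from h import *; from workcell import r
T=r.get_image("top")
for z in(51,60): print(ray(T,290+168/12-.46,220+202/12-.46,z))
a=ray(T,290+168/12,220+202/12,55);b=ray(T,290+215/12,220+115/12,55);print(np.degrees(np.arctan2(*(b-a)[[1,0]])),a-b)
dtool(r.sense(),[482,-80,120],151)
E
```

```text
[481.79492228 -80.04145414  51.        ]
[481.12680196 -79.62920361  60.        ]
-30.096419109293024 [-19.9234709   11.54756858   0.        ]
pos [ 431.1 -188.3  228.4] rot [-180.     0.    19.7] j [ 29.   9. -14. 116.   3.  56. -57.] w 26.2
tool dx dy dz mm [ 84.4 -84.9 108.4] turn z rad -2.292
```

Call:
servo_tool(steps=[{"claw": 0.35, "dp": [0.029, -0.029, 0.02], "turn": [0, 0, 0]}, {"claw": 0.35, "dp": [0.029, -0.029, 0.02], "turn": [0, 0, 0]}, {"claw": 0.35, "dp": [0.027, -0.027, 0.02], "turn": [0, 0, 0]}, {"claw": 0.35, "dp": [0, 0, 0], "turn": [0, 0, -0.148]}, {"claw": 0.35, "dp": [0, 0, 0], "turn": [0, 0, -0.148]}, {"claw": 0.35, "dp": [0, 0, 0], "turn": [0, 0, -0.148]}, {"claw": 0.35, "dp": [0, 0, 0], "turn": [0, 0, -0.148]}, {"claw": 0.35, "dp": [0, 0, 0], "turn": [0, 0, -0.148]}, {"claw": 0.35, "dp": [0, 0, 0], "turn": [0, 0, -0.148]}, {"claw": 0.35, "dp": [0, 0, 0], "turn": [0, 0, -0.148]}])

```text
t: 2.25
tool_pos: [483.7, -77.0, 168.1]
ee_rot: [179.9, -0.0, 79.8]
contact_force: [-1.0, -0.5, 0.3]
grip_width: 29.9
```

Call:
servo_tool(steps=[{"claw": 0.35, "dp": [0, 0, 0], "turn": [0, 0, -0.148]}, {"claw": 0.35, "dp": [0, 0, 0], "turn": [0, 0, -0.148]}, {"claw": 0.35, "dp": [0, 0, 0], "turn": [0, 0, -0.148]}, {"claw": 0.35, "dp": [0, 0, 0], "turn": [0, 0, -0.148]}, {"claw": 0.35, "dp": [0, 0, 0], "turn": [0, 0, -0.148]}, {"claw": 0.35, "dp": [0, 0, 0], "turn": [0, 0, -0.148]}, {"claw": 0.35, "dp": [0, 0, 0], "turn": [0, 0, -0.148]}, {"claw": 0.35, "dp": [0, 0, 0], "turn": [0, 0, -0.148]}, {"claw": 0.35, "dp": [0, 0, 0], "turn": [0, 0, 0]}])

```text
t: 3.15
tool_pos: [482.5, -80.8, 167.3]
ee_rot: [-180.0, 0.0, 148.6]
contact_force: [-0.0, -0.3, 0.8]
grip_width: 29.5
```

```bash
python3 - <<'E'
from h import *; from workcell import r
dtool(r.sense(),[481.5,-80,100],151)
E
```

```text
pos [482.5 -80.8 167.3] rot [-180.     0.   148.6] j [ 38.  19. -42. 116.  17.  51.  45.] w 29.5
tool dx dy dz mm [ 1.3  0.1 67.3] turn z rad -0.042
```

Call:
servo_tool(steps=[{"claw": 0.35, "dp": [0.001, 0, 0.03], "turn": [0, 0, -0.04]}, {"claw": 0.35, "dp": [0, 0, 0.03], "turn": [0, 0, 0]}, {"claw": 0.35, "dp": [0, 0, 0.03], "turn": [0, 0, 0]}, {"claw": 0.35, "dp": [0, 0, 0.02], "turn": [0, 0, 0]}, {"claw": 0.35, "dp": [0, 0, 0], "turn": [0, 0, 0]}])

```text
t: 3.65
tool_pos: [483.5, -82.7, 54.8]
ee_rot: [-180.0, 0.3, 149.6]
contact_force: [0.1, 0.3, 0.7]
grip_width: 30.2
```

```bash
python3 - <<'E'
from h import *; from workcell import r
dtool(r.sense(),[481.5,-80,52],151)
for n,(a,b,c,e) in dict(top=(200,262,270,350),scene=(215,285,235,305)).items():
    d=r.get_image(n);cv2.imwrite(f"pics/{n}1.png",cv2.resize(d["pixels"][a:b,c:e],None,fx=8,fy=8,interpolation=cv2.INTER_CUBIC))
E
```

```text
pos [483.5 -82.7  54.8] rot [-180.     0.3  149.6] j [ 32.  29. -36. 120.  28.  39.  37.] w 30.2
tool dx dy dz mm [3.1 1.3 2.8] turn z rad -0.024
```

View pics/scene1.png

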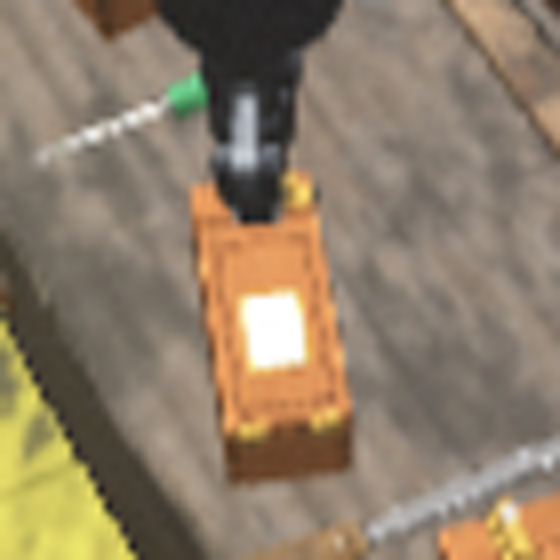

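View pics/top1.png

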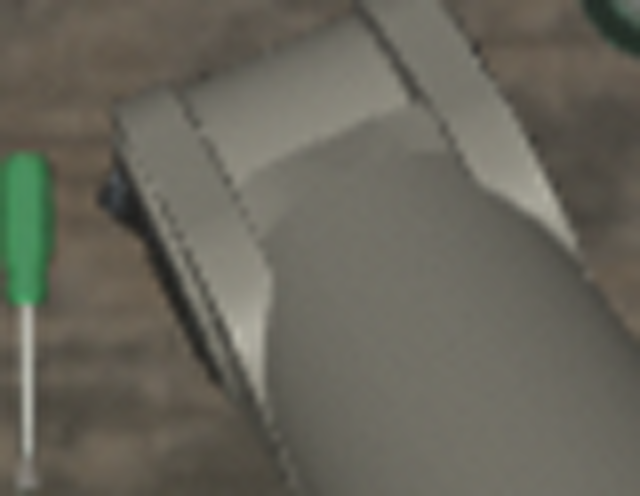

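Call:
servo_tool(steps=[{"claw": 0.35, "dp": [0.003, 0.001, 0.002], "turn": [0, 0, 0]}, {"claw": 0.2, "dp": [0, 0, 0.001], "turn": [0, 0, 0]}, {"claw": 0.0, "dp": [0, 0, 0], "turn": [0, 0, 0]}, {"claw": 0.0, "dp": [0, 0, 0], "turn": [0, 0, 0]}, {"claw": 0.0, "dp": [0, 0, 0], "turn": [0, 0, 0]}, {"claw": 0.0, "dp": [0, 0, 0], "turn": [0, 0, 0]}], force=20)

```text
t: 4.35
tool_pos: [485.1, -80.8, 57.6]
ee_rot: [179.9, 0.8, 149.5]
contact_force: [0.5, -0.2, -2.2]
grip_width: 6.8
```

```bash
python3 - <<'E'
from h import *; from workcell import r
s=r.sense();dtool(s,[481.5,-80,52],72);print(s["contact_force"])
E
```

```text
pos [485.1 -80.8  57.6] rot [179.9   0.8 149.5] j [ 31.  29. -36. 120.  28.  38.  36.] w 6.8
tool dx dy dz mm [ 3.5 -1.1  5.6] turn z rad 1.353
[ 0.50219228 -0.21252136 -2.17631597]
```

```bash
python3 - <<'E'
from h import *; from workcell import r
for n,(a,b,c,e) in dict(scene=(215,275,240,310)).items():
    d=r.get_image(n);cv2.imwrite(f"pics/{n}2.png",cv2.resize(d["pixels"][a:b,c:e],None,fx=9,fy=9,interpolation=cv2.INTER_CUBIC))
for i in range(3):
  s=r.sense();print(s["t"],s["tool_pos"],s["grip_width"],s["contact_force"],s["ft_torque"])
E
```

```text
4.4 [485.05215088 -80.76186476  57.61630547] 6.538972694942888 [ 0.12009958  0.55071348 -2.62478261] [0.06670856 0.01530346 0.01757469]
4.4 [485.05215088 -80.76186476  57.61630547] 6.538972694942888 [ 0.12009958  0.55071348 -2.62478261] [0.06670856 0.01530346 0.01757469]
4.4 [485.05215088 -80.76186476  57.61630547] 6.538972694942888 [ 0.12009958  0.55071348 -2.62478261] [0.06670856 0.01530346 0.01757469]
```

View pics/scene2.png

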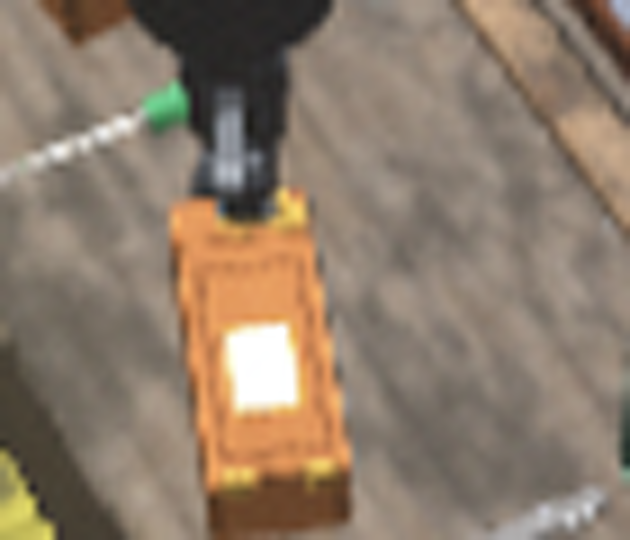

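Call:
servo_tool(steps=[{"claw": 0.0, "dp": [0, 0, 0.002], "turn": [0, 0, 0]}, {"claw": 0.0, "dp": [0, 0, 0.002], "turn": [0, 0, 0]}, {"claw": 0.0, "dp": [0, 0, 0], "turn": [0, 0, 0]}])

```text
t: 4.7
tool_pos: [486.3, -80.5, 56.7]
ee_rot: [180.0, 1.0, 149.5]
contact_force: [0.7, -0.1, -3.2]
grip_width: 6.7
```

Call:
servo_tool(steps=[{"claw": 0.0, "dp": [0, 0, 0.006], "turn": [0, 0, 0]}])

```text
t: 4.8
tool_pos: [487.6, -80.7, 52.8]
ee_rot: [180.0, 1.1, 149.5]
contact_force: [-8.0, -0.1, 36.2]
grip_width: 6.6
```

```bash
python3 - <<'E'
from h import *; from workcell import r
d=r.get_image("scene");cv2.imwrite(f"pics/s3.png",cv2.resize(d["pixels"][190:290,225:325],None,fx=6,fy=6,interpolation=cv2.INTER_CUBIC))
s=r.sense();print(s["t"],s["tool_pos"],s["ee_rot"],s["grip_width"],s["contact_force"],s["ft_torque"])
print(fit([d],[463.8,-127,-.358]))
E
```

```text
4.85 [487.67763291 -80.94186986  52.2838496 ] [-179.99525504    1.12061222  149.49515357] 6.772629510794807 [-6.06900173 -0.42590075 23.74188715] [-0.34110675  1.14127148 -0.00867792]
(array([ 4.64718576e+02, -1.23956222e+02, -3.71863691e-01]), np.float64(43.30196078431372))
```

View pics/s3.png

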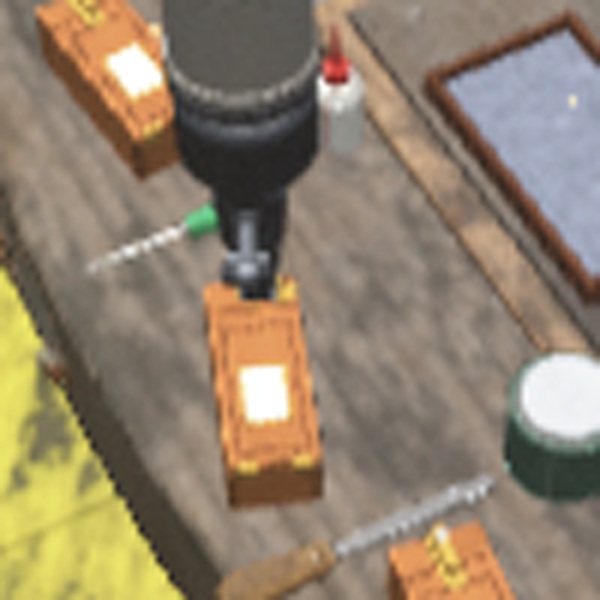

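Call:
servo_tool(steps=[{"claw": 0.0, "dp": [0, 0, -0.001], "turn": [0, 0, 0]}, {"claw": 0.0, "dp": [0, 0, 0], "turn": [0, 0, 0]}])

```text
t: 5.05
tool_pos: [488.4, -81.1, 53.7]
ee_rot: [180.0, 1.2, 149.5]
contact_force: [0.5, 1.7, -1.2]
grip_width: 6.5
```

Call:
servo_tool(steps=[{"claw": 0.0, "dp": [0, -0.0008, 0], "turn": [0, 0, 0.14]}, {"claw": 0.0, "dp": [0, -0.0008, 0], "turn": [0, 0, 0.14]}, {"claw": 0.0, "dp": [0, -0.0008, 0], "turn": [0, 0, 0.14]}])

```text
t: 5.35
tool_pos: [486.9, -82.2, 52.6]
ee_rot: [179.4, 1.0, 124.7]
contact_force: [-2.0, 1.2, 4.0]
grip_width: 6.7
```

```bash
python3 - <<'E'
from h import *; from workcell import r
d=r.get_image("scene");cv2.imwrite(f"pics/s4.png",cv2.resize(d["pixels"][215:275,240:310],None,fx=9,fy=9,interpolation=cv2.INTER_CUBIC))
s=r.sense();print(s["t"],s["tool_pos"],s["ee_rot"],s["grip_width"],s["contact_force"],s["ft_torque"])
print(fit([d],[463.8,-127,-.358]))
E
```

```text
5.4 [486.87629012 -82.23411706  52.68791211] [179.40361067   0.99094479 124.28679695] 6.874033303105592 [-1.0763297   0.42870739  0.02127222] [ 0.11589895 -0.05472534  0.00828886]
(array([ 4.64725274e+02, -1.23105919e+02, -3.74132677e-01]), np.float64(55.42745098039215))
```

View pics/s4.png

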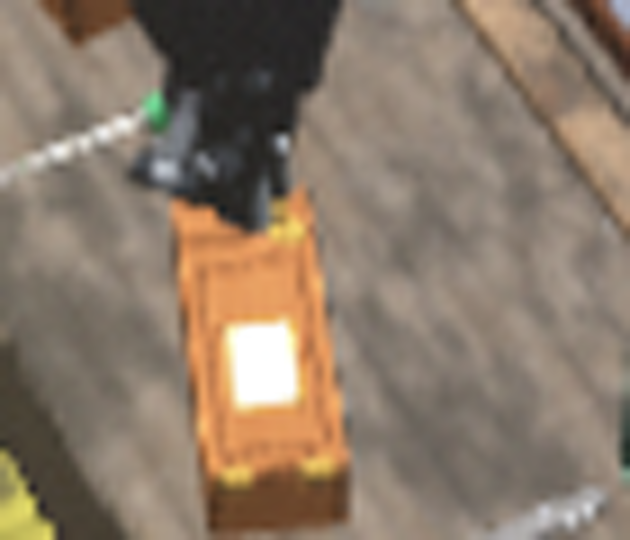

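Call:
servo_tool(steps=[{"claw": 0.0, "dp": [0, -0.0008, 0], "turn": [0, 0, 0.14]}, {"claw": 0.0, "dp": [0, -0.0008, 0], "turn": [0, 0, 0.14]}, {"claw": 0.0, "dp": [0, -0.0008, 0], "turn": [0, 0, 0.14]}, {"claw": 0.0, "dp": [0, -0.0008, 0], "turn": [0, 0, 0.14]}, {"claw": 0.0, "dp": [0, -0.0008, 0], "turn": [0, 0, 0.14]}, {"claw": 0.0, "dp": [0, -0.0008, 0], "turn": [0, 0, 0.14]}])

```text
t: 6.0
tool_pos: [482.7, -82.8, 52.5]
ee_rot: [178.9, 0.2, 75.6]
contact_force: [-0.5, 0.5, 2.4]
grip_width: 6.7
```

```bash
python3 - <<'E'
from h import *; from workcell import r
d=r.get_image("scene");cv2.imwrite(f"pics/s5.png",cv2.resize(d["pixels"][215:275,240:310],None,fx=9,fy=9,interpolation=cv2.INTER_CUBIC))
s=r.sense();print(s["t"],s["tool_pos"],s["ee_rot"],s["grip_width"],s["contact_force"],s["ft_torque"])
print(fit([d],[463.8,-127,-.358]))
E
```

```text
6.05 [482.72087846 -82.68391914  52.49588681] [178.86654362   0.21540842  75.19931501] 7.04516851375496 [0.22392647 0.11215114 1.96828908] [-0.1781704   0.13428894 -0.03713298]
(array([ 4.64230396e+02, -1.23515123e+02, -3.82938548e-01]), np.float64(54.760784313725495))
```

View pics/s5.png

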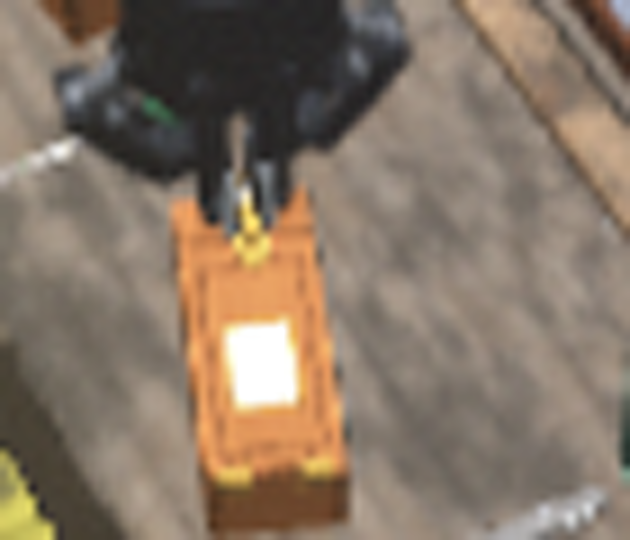

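Call:
servo_tool(steps=[{"claw": 0.0, "dp": [0, -0.0004, 0], "turn": [0, 0, 0.07]}, {"claw": 0.3, "dp": [0, 0, 0], "turn": [0, 0, 0]}, {"claw": 0.4, "dp": [0, 0, 0], "turn": [0, 0, 0]}, {"claw": 0.4, "dp": [0, 0, -0.01], "turn": [0, 0, 0]}, {"claw": 0.6, "dp": [0, 0, -0.04], "turn": [0, 0, 0]}, {"claw": 1, "dp": [0, 0, -0.04], "turn": [0, 0, 0]}, {"claw": 1, "dp": [0, 0, 0], "turn": [0, 0, 0]}])

```text
t: 6.75
tool_pos: [480.2, -81.2, 145.4]
ee_rot: [179.1, 0.2, 72.6]
contact_force: [0.2, 0.2, 0.1]
grip_width: 76.0
```

```bash
python3 - <<'E'
from h import *; from workcell import r
d=r.get_image("scene");cv2.imwrite(f"pics/s6.png",cv2.resize(d["pixels"][190:290,235:335],None,fx=6,fy=6,interpolation=cv2.INTER_CUBIC))
p,c=fit([d],[463.8,-127,-.37]);print(p,c)
s=r.sense();dtool(s,[p[0]-.5,p[1]-1.7,110],90+np.degrees(p[2]))
E
```

```text
[ 4.64677140e+02 -1.23610481e+02 -3.86685584e-01] 40.87843137254902
pos [478.9 -81.3 143.3] rot [179.2   0.2  72.5] j [ 19.  17. -20. 119.   9.  45. -24.] w 82.6
tool dx dy dz mm [-46.4  -0.9  33.3] turn z rad 0.082
```

View pics/s6.png

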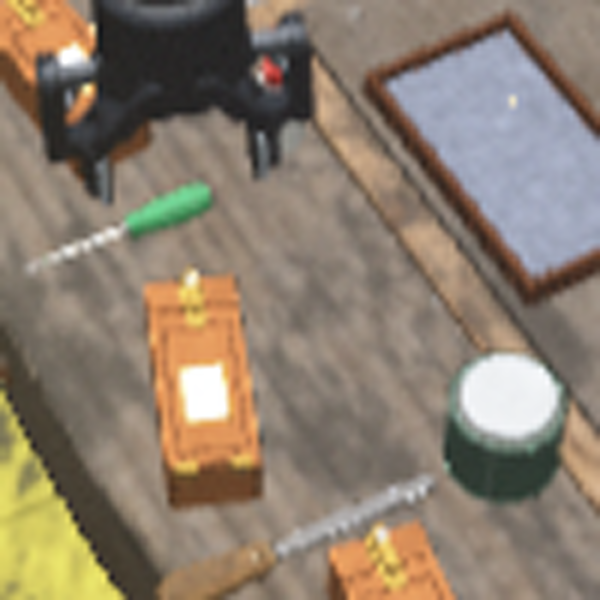

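Call:
servo_tool(steps=[{"claw": 1, "dp": [-0.02, -0.0005, 0], "turn": [0.014, 0, 0.04]}, {"claw": 1, "dp": [-0.024, 0, 0.015], "turn": [0, 0, 0.035]}, {"claw": 1, "dp": [0, 0, 0.02], "turn": [0, 0, 0]}, {"claw": 1, "dp": [0, 0, 0], "turn": [0, 0, 0]}])

```text
t: 7.2
tool_pos: [462.9, -124.2, 107.0]
ee_rot: [-180.0, 0.2, 68.5]
contact_force: [-1.1, -0.2, 0.2]
grip_width: 85.4
```

```bash
python3 - <<'E'
from h import *; from workcell import r
s=r.sense();dtool(s,[464.2,-125.3,7],68.3)
E
```

```text
pos [ 462.9 -124.2  107. ] rot [-180.     0.2   68.5] j [ 22.  20. -17. 121.   9.  41. -23.] w 85.4
tool dx dy dz mm [ -0.5   1.6 100. ] turn z rad 0.003
```

Call:
servo_tool(steps=[{"claw": 1, "dp": [0, 0.0015, 0.025], "turn": [0, 0, 0]}, {"claw": 1, "dp": [0, 0, 0.025], "turn": [0, 0, 0]}, {"claw": 1, "dp": [0, 0, 0.025], "turn": [0, 0, 0]}, {"claw": 1, "dp": [0, 0, 0.02], "turn": [0, 0, 0]}, {"claw": 1, "dp": [0, 0, 0], "turn": [0, 0, 0]}])

```text
t: 7.7
tool_pos: [464.6, -124.2, 9.9]
ee_rot: [-179.9, 0.2, 68.9]
contact_force: [-1.1, -0.6, 0.4]
grip_width: 85.5
```

```bash
python3 - <<'E'
from h import *; from workcell import r
s=r.sense();dtool(s,[464.2,-125.3,7],68.3);print(s["contact_force"])
E
```

```text
pos [ 464.6 -124.2    9.9] rot [-179.9    0.2   68.9] j [ 19.  30. -14. 123.  15.  29. -27.] w 85.5
tool dx dy dz mm [-1.2  0.   2.9] turn z rad 0.01
[-1.0701183  -0.62640092  0.43657283]
```

Call:
servo_tool(steps=[{"claw": 1, "dp": [-0.001, 0, 0.002], "turn": [0, 0, 0.01]}, {"claw": 0.5, "dp": [0, 0, 0], "turn": [0, 0, 0]}, {"claw": 0.4, "dp": [0, 0, 0], "turn": [0, 0, 0]}, {"claw": 0.4, "dp": [0, 0, 0], "turn": [0, 0, 0]}, {"claw": 0.4, "dp": [0, 0, 0], "turn": [0, 0, 0]}], force=50)

```text
t: 8.2
tool_pos: [465.9, -124.9, 11.1]
ee_rot: [179.9, 0.2, 68.4]
contact_force: [-0.3, 0.1, -2.9]
grip_width: 51.3
```

```bash
python3 - <<'E'
from h import *; from workcell import r
s=r.sense();dtool(s,[464.2,-125.3,150],68.3);print(s["contact_force"])
E
```

```text
pos [ 465.9 -124.9   11.1] rot [179.9   0.2  68.4] j [ 19.  30. -14. 123.  15.  29. -28.] w 51.3
tool dx dy dz mm [  -1.    -1.4 -138.9] turn z rad 0.001
[-0.32610623  0.06610453 -2.89755924]
```

Call:
servo_tool(steps=[{"claw": 0.2, "dp": [0, 0, -0.01], "turn": [0, 0, 0]}, {"claw": 0.2, "dp": [0, 0, -0.04], "turn": [0, 0, 0]}, {"claw": 0.2, "dp": [0, 0, -0.04], "turn": [0, 0, 0]}, {"claw": 0.2, "dp": [0, 0, -0.04], "turn": [0, 0, 0]}, {"claw": 0.2, "dp": [0, 0, -0.02], "turn": [0, 0, 0]}, {"claw": 0.2, "dp": [0, 0, 0], "turn": [0, 0, 0]}, {"claw": 0.2, "dp": [0, 0, 0], "turn": [0, 0, 0]}, {"claw": 0.2, "dp": [0, 0, 0], "turn": [0, 0, 0]}, {"claw": 0.2, "dp": [0, 0, 0], "turn": [0, 0, 0]}])

```text
t: 9.1
tool_pos: [461.9, -123.8, 166.8]
ee_rot: [-179.7, 0.2, 68.4]
contact_force: [0.1, -0.3, -2.8]
grip_width: 51.4
```

```bash
cat >> h.py <<'E'
def ft(r):
    s=r.sense(); a=np.radians(s["ee_rot"][2]); m=s["ft_torque"]
    print("t",s["t"],"pos",np.round(s["tool_pos"],1),"rot",np.round(s["ee_rot"],2),"F",np.round(s["contact_force"],2),"M",np.round(m,3),"about tool y:",round(float(np.sin(a)*m[0]-np.cos(a)*m[1]),3),"x:",round(float(np.cos(a)*m[0]+np.sin(a)*m[1]),3),"w",round(s["grip_width"],1),"j",np.round(s["joints"]))
E
python3 - <<'E'
from h import *; from workcell import r
ft(r)
d=r.get_image("scene");cv2.imwrite(f"pics/s7.png",cv2.resize(d["pixels"][170:290,225:345],None,fx=5,fy=5,interpolation=cv2.INTER_CUBIC))
ft(r)
E
```

```text
t 9.1 pos [ 461.9 -123.8  166.8] rot [-179.73    0.24   68.45] F [ 0.12 -0.35 -2.76] M [-0.063  0.024 -0.012] about tool y: -0.067 x: -0.001 w 51.4 j [ 24.  15. -19. 118.   7.  49. -20.]
t 9.15 pos [ 461.7 -123.8  166.6] rot [-179.7     0.25   68.45] F [-0.17 -0.43 -1.68] M [-0.048  0.022  0.011] about tool y: -0.053 x: 0.003 w 51.6 j [ 24.  15. -19. 118.   7.  49. -20.]
```

View pics/s7.png

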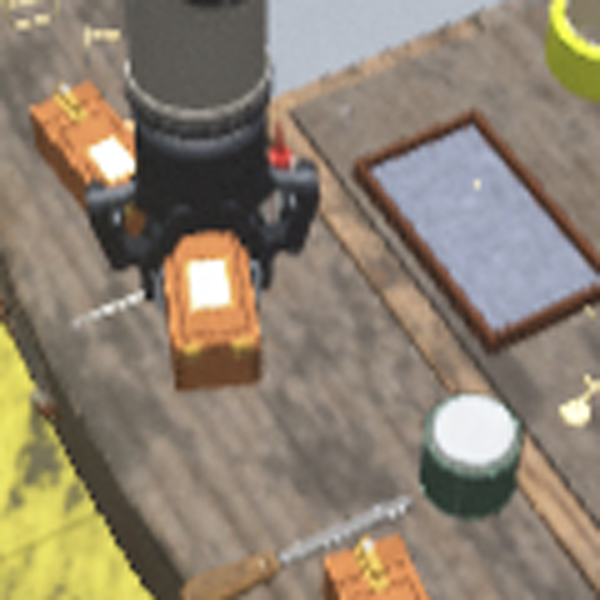

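Call:
servo_tool(steps=[{"claw": 0.2, "dp": [0.04, 0, 0], "turn": [0, 0, 0]}, {"claw": 0.2, "dp": [0.04, 0, 0], "turn": [0, 0, 0]}, {"claw": 0.2, "dp": [0, 0, 0], "turn": [0, 0, 0]}, {"claw": 0.2, "dp": [0, 0, 0], "turn": [0, 0, 0]}, {"claw": 0.2, "dp": [0, 0, 0], "turn": [0, 0, 0]}, {"claw": 0.2, "dp": [0, 0, 0], "turn": [0, 0, 0]}, {"claw": 0.2, "dp": [0, 0, 0], "turn": [0, 0, 0]}])

```text
t: 9.85
tool_pos: [488.1, -49.6, 160.2]
ee_rot: [-179.1, 0.5, 68.2]
contact_force: [-0.2, 0.6, -3.3]
grip_width: 51.5
```

```bash
python3 -c "
from h import *; from workcell import r
ft(r);r.get_image('top');ft(r)"
```

```text
t 9.85 pos [488.1 -49.6 160.2] rot [-179.06    0.45   68.19] F [-0.2   0.59 -3.31] M [-0.065  0.055 -0.018] about tool y: -0.081 x: 0.026 w 51.5 j [ 16.  17. -21. 116.   8.  49. -31.]
t 9.9 pos [488.1 -49.8 160.2] rot [-179.06    0.46   68.17] F [ 0.31 -0.72 -3.15] M [-0.022 -0.003 -0.014] about tool y: -0.019 x: -0.011 w 51.3 j [ 16.  17. -21. 116.   8.  49. -31.]
```

Call:
servo_tool(steps=[{"claw": 0.2, "dp": [-0.04, 0, 0], "turn": [0, 0, 0]}, {"claw": 0.2, "dp": [-0.04, 0, 0], "turn": [0, 0, 0]}, {"claw": 0.2, "dp": [0, 0, 0], "turn": [0, 0, 0]}, {"claw": 0.2, "dp": [0, 0, 0], "turn": [0, 0, 0]}, {"claw": 0.2, "dp": [0, 0, 0], "turn": [0, 0, 0]}, {"claw": 0.2, "dp": [0, 0, 0], "turn": [0, 0, 0]}, {"claw": 0.2, "dp": [0, 0, 0], "turn": [0, 0, 0]}])

```text
t: 10.6
tool_pos: [458.1, -126.6, 161.4]
ee_rot: [-179.2, 0.4, 68.1]
contact_force: [-0.5, 0.1, -2.1]
grip_width: 51.0
```

```bash
python3 -c "
from h import *; from workcell import r
ft(r);r.get_image('top');ft(r)"
```

```text
t 10.6 pos [ 458.1 -126.6  161.4] rot [-179.19    0.4    68.13] F [-0.46  0.05 -2.13] M [-0.06  -0.039 -0.022] about tool y: -0.042 x: -0.059 w 51.0 j [ 24.  15. -19. 118.   7.  48. -21.]
t 10.65 pos [ 458.2 -126.5  161.4] rot [-179.19    0.39   68.15] F [-0.14 -0.61 -3.18] M [ 0.    -0.057  0.032] about tool y: 0.021 x: -0.053 w 51.5 j [ 24.  15. -19. 118.   7.  48. -21.]
```

Call:
servo_tool(steps=[{"claw": 0.2, "dp": [0, 0, 0], "turn": [0, 0.12, 0]}, {"claw": 0.2, "dp": [0, 0, 0], "turn": [0, 0.12, 0]}, {"claw": 0.2, "dp": [0, 0, 0], "turn": [0, 0, 0]}, {"claw": 0.2, "dp": [0, 0, 0], "turn": [0, 0, 0]}, {"claw": 0.2, "dp": [0, 0, 0], "turn": [0, 0, 0]}, {"claw": 0.2, "dp": [0, 0, 0], "turn": [0, 0, 0]}, {"claw": 0.2, "dp": [0, 0, 0], "turn": [0, 0, 0]}])

```text
t: 11.35
tool_pos: [461.2, -119.8, 162.2]
ee_rot: [-179.3, -13.4, 68.7]
contact_force: [0.3, 0.3, -3.2]
grip_width: 51.5
```

```bash
python3 -c "
from h import *; from workcell import r
ft(r);r.get_image('top');ft(r)"
```

```text
t 11.35 pos [ 461.2 -119.8  162.2] rot [-179.3   -13.43   68.74] F [ 0.32  0.3  -3.16] M [-0.385  0.18  -0.027] about tool y: -0.424 x: 0.028 w 51.5 j [ 36.  16. -23. 119. -10.  46.  -0.]
t 11.4 pos [ 461.3 -119.6  162.2] rot [-179.3   -13.44   68.76] F [-0.99 -0.12 -2.35] M [-0.351  0.132 -0.065] about tool y: -0.375 x: -0.005 w 51.2 j [ 36.  16. -23. 119. -10.  46.  -0.]
```

Call:
servo_tool(steps=[{"claw": 0.2, "dp": [0, 0, 0], "turn": [0, -0.12, 0]}, {"claw": 0.2, "dp": [0, 0, 0], "turn": [0, -0.12, 0]}, {"claw": 0.2, "dp": [0, 0, 0], "turn": [0, -0.12, 0]}, {"claw": 0.2, "dp": [0, 0, 0], "turn": [0, -0.12, 0]}, {"claw": 0.2, "dp": [0, 0, 0], "turn": [0, 0, 0]}, {"claw": 0.2, "dp": [0, 0, 0], "turn": [0, 0, 0]}, {"claw": 0.2, "dp": [0, 0, 0], "turn": [0, 0, 0]}, {"claw": 0.2, "dp": [0, 0, 0], "turn": [0, 0, 0]}, {"claw": 0.2, "dp": [0, 0, 0], "turn": [0, 0, 0]}])

```text
t: 12.3
tool_pos: [462.5, -121.3, 163.4]
ee_rot: [-179.7, 14.7, 68.7]
contact_force: [0.3, 0.2, -2.5]
grip_width: 51.6
```

```bash
python3 -c "
from h import *; from workcell import r
ft(r);r.get_image('top');ft(r)"
```

```text
t 12.3 pos [ 462.5 -121.3  163.4] rot [-179.69   14.74   68.67] F [ 0.28  0.2  -2.46] M [ 0.385 -0.145 -0.006] about tool y: 0.412 x: 0.005 w 51.6 j [ 12.  17. -16. 117.  22.  56. -39.]
t 12.35 pos [ 462.4 -121.6  163.4] rot [-179.69   14.76   68.65] F [-0.19  0.02 -2.46] M [ 0.338 -0.13  -0.042] about tool y: 0.362 x: 0.002 w 51.7 j [ 12.  17. -16. 117.  22.  56. -39.]
```

Call:
servo_tool(steps=[{"claw": 0.2, "dp": [0, 0, 0], "turn": [0, 0.11, 0]}, {"claw": 0.2, "dp": [0, 0, 0], "turn": [0, 0.11, 0]}, {"claw": 0.2, "dp": [0, 0, 0], "turn": [0, 0, 0]}, {"claw": 0.2, "dp": [0, 0, 0], "turn": [0, 0, 0]}, {"claw": 0.2, "dp": [0, 0, 0], "turn": [0, 0, 0]}])

```text
t: 12.85
tool_pos: [461.7, -123.8, 163.6]
ee_rot: [-179.7, 2.0, 68.3]
contact_force: [-0.5, 0.8, -3.5]
grip_width: 51.6
```

```bash
cat >> h.py <<'E'
def avg(r,n=10):
    v=[]
    for i in range(n):
        s=r.sense(); a=np.radians(s["ee_rot"][2]); m=s["ft_torque"]; v.append([s["ee_rot"][1],np.sin(a)*m[0]-np.cos(a)*m[1],s["contact_force"][2]]); r.get_image("top")
    v=np.array(v); print("t",s["t"],"pos",np.round(s["tool_pos"],1),"rot",np.round(s["ee_rot"],2),"pitch,My,Fz",np.round(v.mean(0),3),"sd",np.round(v.std(0),3))
E
python3 -c "
from h import *; from workcell import r
avg(r)"
```

```text
t 13.3 pos [ 461.9 -123.4  163.6] rot [-179.75    1.87   68.36] pitch,My,Fz [ 1.897  0.031 -2.998] sd [0.035 0.031 0.321]
```

Call:
servo_tool(steps=[{"claw": 0.2, "dp": [0, 0, 0], "turn": [0, 0.14, 0]}, {"claw": 0.2, "dp": [0, 0, 0], "turn": [0, 0.14, 0]}, {"claw": 0.2, "dp": [0, 0, 0], "turn": [0, 0, 0]}, {"claw": 0.2, "dp": [0, 0, 0], "turn": [0, 0, 0]}, {"claw": 0.2, "dp": [0, 0, 0], "turn": [0, 0, 0]}, {"claw": 0.2, "dp": [0, 0, 0], "turn": [0, -0.11, 0]}, {"claw": 0.2, "dp": [0, 0, 0], "turn": [0, -0.1, 0]}, {"claw": 0.2, "dp": [0, 0, 0], "turn": [0, 0, 0]}, {"claw": 0.2, "dp": [0, 0, 0], "turn": [0, 0, 0]}])

```text
t: 14.25
tool_pos: [465.2, -118.1, 164.7]
ee_rot: [180.0, -1.8, 69.0]
contact_force: [-0.4, 0.9, -3.7]
grip_width: 51.1
```

```bash
python3 -c "
from h import *; from workcell import r
avg(r)"
```

```text
t 14.7 pos [ 464.5 -120.4  164.5] rot [179.98  -1.74  68.65] pitch,My,Fz [-1.769 -0.085 -3.107] sd [0.029 0.032 0.455]
```

Call:
servo_tool(steps=[{"claw": 0.2, "dp": [-0.004, 0, 0.03], "turn": [0, -0.031, 0]}, {"claw": 0.2, "dp": [0, 0, 0.035], "turn": [0, 0, 0]}, {"claw": 0.2, "dp": [0, 0, 0.03], "turn": [0, 0, 0]}, {"claw": 0.2, "dp": [0, 0, 0.02], "turn": [0, 0, 0]}, {"claw": 0.2, "dp": [0, 0, 0], "turn": [0, 0, 0]}, {"claw": 0.2, "dp": [0, 0, 0], "turn": [0, 0, 0]}])

```text
t: 15.35
tool_pos: [466.6, -125.3, 47.8]
ee_rot: [179.6, -0.0, 68.5]
contact_force: [0.4, 0.3, -1.7]
grip_width: 51.7
```

```bash
python3 -c "
from h import *; from workcell import r
ft(r);dtool(r.sense(),[465.4,-125.4,11],68.4)"
```

```text
t 15.35 pos [ 466.6 -125.3   47.8] rot [ 1.7964e+02 -1.0000e-02  6.8460e+01] F [ 0.42  0.29 -1.71] M [-0.067 -0.001  0.01 ] about tool y: -0.062 x: -0.025 w 51.7 j [ 20.  26. -15. 123.  12.  33. -26.]
pos [ 466.6 -125.3   47.8] rot [179.6  -0.   68.5] j [ 20.  26. -15. 123.  12.  33. -26.] w 51.7
tool dx dy dz mm [-0.5 -1.1 36.8] turn z rad 0.001
```

Call:
servo_tool(steps=[{"claw": 0.2, "dp": [0, -0.001, 0.02], "turn": [0.006, 0, 0]}, {"claw": 0.2, "dp": [0, 0, 0.01], "turn": [0, 0, 0]}, {"claw": 0.2, "dp": [0, 0, 0.002], "turn": [0, 0, 0]}, {"claw": 0.2, "dp": [0, 0, 0], "turn": [0, 0, 0]}])

```text
t: 15.75
tool_pos: [469.6, -126.1, 19.2]
ee_rot: [179.5, -0.1, 68.4]
contact_force: [0.6, -0.6, -3.8]
grip_width: 51.2
```

```bash
python3 -c "
from h import *; from workcell import r
ft(r)"
```

```text
t 15.75 pos [ 469.6 -126.1   19.2] rot [ 1.7955e+02 -8.0000e-02  6.8390e+01] F [ 0.64 -0.55 -3.8 ] M [-0.01   0.049  0.012] about tool y: -0.028 x: 0.042 w 51.2 j [ 19.  29. -14. 123.  14.  29. -27.]
```

Call:
servo_tool(steps=[{"claw": 0.2, "dp": [-0.001, -0.004, 0.005], "turn": [0.008, 0, 0]}, {"claw": 0.2, "dp": [0, 0, 0.002], "turn": [0, 0, 0]}, {"claw": 0.2, "dp": [0, 0, 0.002], "turn": [0, 0, 0]}])

```text
t: 16.05
tool_pos: [466.7, -126.0, 11.7]
ee_rot: [179.8, -0.1, 68.4]
contact_force: [-0.5, -0.0, -3.2]
grip_width: 51.3
```

```bash
python3 -c "
from h import *; from workcell import r
ft(r)"
```

```text
t 16.05 pos [ 466.7 -126.    11.7] rot [ 1.7983e+02 -1.1000e-01  6.8370e+01] F [-0.47 -0.01 -3.24] M [-0.039 -0.017 -0.001] about tool y: -0.03 x: -0.03 w 51.3 j [ 19.  30. -14. 123.  14.  28. -27.]
```

Call:
servo_tool(steps=[{"claw": 0.2, "dp": [0, 0, 0.002], "turn": [0, 0, 0]}, {"claw": 0.2, "dp": [0, 0, 0.001], "turn": [0, 0, 0]}])

```text
t: 16.25
tool_pos: [466.8, -125.9, 10.3]
ee_rot: [179.8, -0.0, 68.4]
contact_force: [-5.5, 1.4, 21.3]
grip_width: 51.4
```

Call:
servo_tool(steps=[{"claw": 0.2, "dp": [0, 0, -0.0005], "turn": [0, 0, 0]}, {"claw": 0.8, "dp": [0, 0, 0], "turn": [0, 0, 0]}, {"claw": 1, "dp": [0, 0, 0], "turn": [0, 0, 0]}, {"claw": 1, "dp": [0, 0, 0], "turn": [0, 0, 0]}, {"claw": 1, "dp": [0, 0, -0.02], "turn": [0, 0, 0]}, {"claw": 1, "dp": [0, 0, -0.04], "turn": [0, 0, 0]}, {"claw": 1, "dp": [0, 0, -0.04], "turn": [0, 0, 0]}, {"claw": 1, "dp": [0, 0, -0.04], "turn": [0, 0, 0]}])

```text
t: 17.05
tool_pos: [463.8, -124.9, 150.6]
ee_rot: [-179.6, -0.0, 68.4]
contact_force: [0.6, -0.2, 0.5]
grip_width: 85.4
```

```bash
python3 -c "
from h import *; from workcell import r
ft(r);dtool(r.sense(),[486.2,-322.5,130],80.8)
d=r.get_image('scene');print(fit([d],[464,-125,-.37]));cv2.imwrite('pics/s8.png',cv2.resize(d['pixels'][170:290,225:345],None,fx=5,fy=5,interpolation=cv2.INTER_CUBIC))"
```

```text
t 17.05 pos [ 463.8 -124.9  150.6] rot [-1.796e+02 -1.000e-02  6.843e+01] F [ 0.55 -0.23  0.51] M [-0.017 -0.022  0.012] about tool y: -0.008 x: -0.026 w 85.4 j [ 24.  16. -18. 118.   7.  47. -21.]
pos [ 463.8 -124.9  150.6] rot [-179.6   -0.    68.4] j [ 24.  16. -18. 118.   7.  47. -21.] w 85.4
tool dx dy dz mm [-175.5   93.5   20.6] turn z rad -0.216
(array([ 4.65743710e+02, -1.25000221e+02, -3.92142525e-01]), np.float64(36.733333333333334))
```

View pics/s8.png

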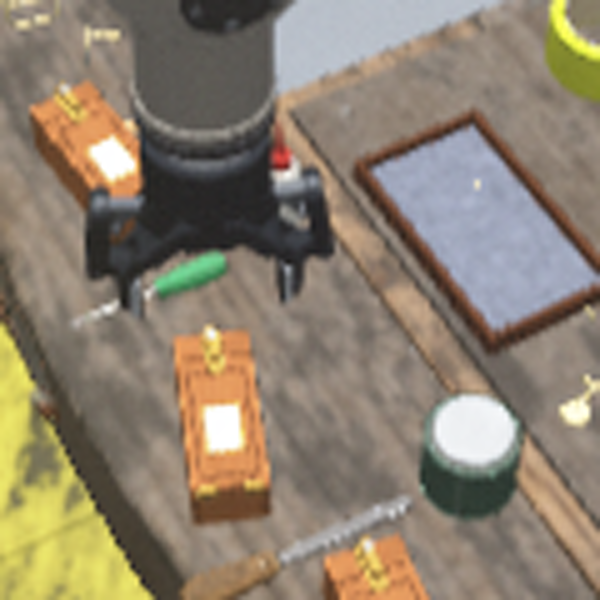

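Call:
servo_tool(steps=[{"claw": 1, "dp": [-0.022, 0.012, 0], "turn": [0, 0, 0]}, {"claw": 1, "dp": [-0.043, 0.023, 0], "turn": [0, 0, 0]}, {"claw": 1, "dp": [-0.043, 0.023, 0], "turn": [0, 0, 0]}, {"claw": 1, "dp": [-0.043, 0.023, 0], "turn": [0, 0, 0]}, {"claw": 1, "dp": [-0.024, 0.013, 0.01], "turn": [0, 0, 0]}, {"claw": 1, "dp": [0, 0, 0.01], "turn": [0, 0, -0.11]}, {"claw": 1, "dp": [0, 0, 0], "turn": [0, 0, -0.1]}, {"claw": 1, "dp": [0, 0, 0], "turn": [0, 0, 0]}])

```text
t: 17.9
tool_pos: [495.7, -332.6, 139.5]
ee_rot: [179.1, 0.2, 81.0]
contact_force: [-0.0, 0.1, -0.1]
grip_width: 85.4
```

```bash
python3 -c "
from h import *; from workcell import r
d=[r.get_image(n) for n in('top','scene')]
p,c=fit([d[1]],[486,-322,-.16]);print(p,c)
dtool(r.sense(),[486.2,-322.5,7],80.8)"
```

```text
[ 4.86135979e+02 -3.20450976e+02 -1.77053676e-01] 63.29803921568627
pos [ 495.8 -331.8  139.7] rot [179.1   0.2  80.8] j [ 40.  26. -16. 105.   9.  49.  11.] w 85.6
tool dx dy dz mm [  7.6 -11.  132.7] turn z rad 0.0
```

Call:
servo_tool(steps=[{"claw": 1, "dp": [0.008, -0.011, 0.02], "turn": [0.016, 0, 0]}, {"claw": 1, "dp": [0, 0, 0.03], "turn": [0, 0, 0]}, {"claw": 1, "dp": [0, 0, 0.01], "turn": [0, 0, 0]}, {"claw": 1, "dp": [0, 0, 0], "turn": [0, 0, 0]}])

```text
t: 18.4
tool_pos: [488.5, -321.0, 80.0]
ee_rot: [179.8, 0.2, 80.5]
contact_force: [-0.1, 0.4, 0.2]
grip_width: 85.1
```

```bash
python3 -c "
from h import *; from workcell import r
dtool(r.sense(),[486.2,-322.5,7],80.6)"
```

```text
pos [ 488.5 -321.    80. ] rot [179.8   0.2  80.5] j [ 38.  30. -15. 108.  11.  43.   8.] w 85.1
tool dx dy dz mm [-1.8 -2.  73. ] turn z rad -0.002
```

Call:
servo_tool(steps=[{"claw": 1, "dp": [-0.002, -0.003, 0.025], "turn": [0.003, 0, 0]}, {"claw": 1, "dp": [0, -0.001, 0.025], "turn": [0, 0, 0]}, {"claw": 1, "dp": [0, 0, 0.018], "turn": [0, 0, 0]}, {"claw": 1, "dp": [0, 0, 0.002], "turn": [0, 0, 0]}])

```text
t: 18.8
tool_pos: [488.9, -324.1, 13.6]
ee_rot: [179.5, 0.4, 80.3]
contact_force: [-0.1, -0.4, 0.0]
grip_width: 85.3
```

```bash
python3 -c "
from h import *; from workcell import r
dtool(r.sense(),[486.2,-322.5,7],80.6)"
```

```text
pos [ 488.9 -324.1   13.6] rot [179.5   0.4  80.3] j [ 37.  36. -13. 110.  13.  36.   6.] w 85.3
tool dx dy dz mm [ 1.1 -2.9  6.6] turn z rad -0.005
```

Call:
servo_tool(steps=[{"claw": 1, "dp": [0.001, -0.003, 0.006], "turn": [0.008, 0.004, 0]}, {"claw": 0.5, "dp": [0, 0, 0], "turn": [0, 0, 0]}, {"claw": 0.2, "dp": [0, 0, 0], "turn": [0, 0, 0]}, {"claw": 0.2, "dp": [0, 0, 0], "turn": [0, 0, 0]}, {"claw": 0.2, "dp": [0, 0, 0], "turn": [0, 0, 0]}])

```text
t: 19.3
tool_pos: [488.6, -323.8, 11.7]
ee_rot: [179.7, 0.3, 80.3]
contact_force: [-0.1, 1.0, -3.3]
grip_width: 51.3
```

```bash
python3 -c "
from h import *; from workcell import r
ft(r)"
```

```text
t 19.3 pos [ 488.6 -323.8   11.7] rot [179.73   0.28  80.28] F [-0.15  1.01 -3.31] M [ 0.002 -0.007  0.015] about tool y: 0.003 x: -0.006 w 51.3 j [ 37.  36. -13. 109.  13.  36.   6.]
```

Call:
servo_tool(steps=[{"claw": 0.2, "dp": [0, 0, -0.01], "turn": [0, 0, 0]}, {"claw": 0.2, "dp": [0, 0, -0.04], "turn": [0, 0, 0]}, {"claw": 0.2, "dp": [0, 0, -0.04], "turn": [0, 0, 0]}, {"claw": 0.2, "dp": [0, 0, -0.04], "turn": [0, 0, 0]}, {"claw": 0.2, "dp": [0, 0, -0.02], "turn": [0, 0, 0]}, {"claw": 0.2, "dp": [0, 0, 0], "turn": [0, 0, 0]}, {"claw": 0.2, "dp": [0, 0, 0], "turn": [0, 0, 0]}])

```text
t: 20.0
tool_pos: [486.2, -321.8, 169.0]
ee_rot: [179.9, 0.2, 80.3]
contact_force: [0.4, -0.6, -3.2]
grip_width: 51.6
```

```bash
python3 -c "
from h import *; from workcell import r
ft(r)"
```

```text
t 20.0 pos [ 486.2 -321.8  169. ] rot [179.87   0.21  80.29] F [ 0.44 -0.59 -3.19] M [-0.015  0.07  -0.004] about tool y: -0.026 x: 0.067 w 51.6 j [ 40.  23. -16. 105.   8.  53.  10.]
```

Call:
servo_tool(steps=[{"claw": 0.2, "dp": [0.04, 0, 0], "turn": [0, 0, 0]}, {"claw": 0.2, "dp": [0.02, 0, 0], "turn": [0, 0, 0]}, {"claw": 0.2, "dp": [0, 0, 0], "turn": [0, 0, 0]}, {"claw": 0.2, "dp": [0, 0, 0], "turn": [0, 0, 0]}, {"claw": 0.2, "dp": [0, 0, 0], "turn": [0, 0, 0]}, {"claw": 0.2, "dp": [-0.04, 0, 0], "turn": [0, 0, 0]}, {"claw": 0.2, "dp": [-0.02, 0, 0], "turn": [0, 0, 0]}, {"claw": 0.2, "dp": [0, 0, 0], "turn": [0, 0, 0]}, {"claw": 0.2, "dp": [0, 0, 0], "turn": [0, 0, 0]}, {"claw": 0.2, "dp": [0, 0, 0], "turn": [0, 0, 0]}])

```text
t: 21.0
tool_pos: [479.3, -325.8, 159.7]
ee_rot: [-179.3, 0.1, 79.9]
contact_force: [0.3, 0.9, -2.8]
grip_width: 51.5
```

Call:
servo_tool(steps=[{"claw": 0.2, "dp": [0, 0, 0], "turn": [0, -0.12, 0]}, {"claw": 0.2, "dp": [0, 0, 0], "turn": [0, -0.12, 0]}, {"claw": 0.2, "dp": [0, 0, 0], "turn": [0, 0, 0]}, {"claw": 0.2, "dp": [0, 0, 0], "turn": [0, 0, 0]}, {"claw": 0.2, "dp": [0, 0, 0], "turn": [0, 0, 0]}, {"claw": 0.2, "dp": [0, 0, 0], "turn": [0, 0.11, 0]}, {"claw": 0.2, "dp": [0, 0, 0], "turn": [0, 0.1, 0]}, {"claw": 0.2, "dp": [0, 0, 0], "turn": [0, 0, 0]}, {"claw": 0.2, "dp": [0, 0, 0], "turn": [0, 0, 0]}])

```text
t: 21.9
tool_pos: [479.8, -325.8, 160.0]
ee_rot: [-179.5, 1.2, 79.8]
contact_force: [0.0, 0.2, -2.5]
grip_width: 51.7
```

```bash
python3 -c "
from h import *; from workcell import r
avg(r)"
```

```text
t 22.35 pos [ 480.7 -323.8  160.1] rot [-179.54    1.19   80.07] pitch,My,Fz [ 1.214  0.004 -3.015] sd [0.029 0.035 0.404]
```

Call:
servo_tool(steps=[{"claw": 0.2, "dp": [0, 0, 0], "turn": [0, 0.14, 0]}, {"claw": 0.2, "dp": [0, 0, 0], "turn": [0, 0.14, 0]}, {"claw": 0.2, "dp": [0, 0, 0], "turn": [0, 0, 0]}, {"claw": 0.2, "dp": [0, 0, 0], "turn": [0, 0, 0]}, {"claw": 0.2, "dp": [0, 0, 0], "turn": [0, 0, 0]}, {"claw": 0.2, "dp": [0, 0, 0], "turn": [0, -0.11, 0]}, {"claw": 0.2, "dp": [0, 0, 0], "turn": [0, -0.1, 0]}, {"claw": 0.2, "dp": [0, 0, 0], "turn": [0, 0, 0]}, {"claw": 0.2, "dp": [0, 0, 0], "turn": [0, 0, 0]}])

```text
t: 23.3
tool_pos: [484.7, -315.7, 161.4]
ee_rot: [-179.7, -2.4, 80.9]
contact_force: [0.2, 0.3, -2.8]
grip_width: 51.5
```

```bash
python3 -c "
from h import *; from workcell import r
avg(r)"
```

```text
t 23.75 pos [ 483.9 -317.8  160.7] rot [-179.71   -2.37   80.69] pitch,My,Fz [-2.385 -0.038 -2.98 ] sd [0.02  0.045 0.326]
```

Call:
servo_tool(steps=[{"claw": 0.2, "dp": [0, 0, 0], "turn": [0, -0.14, 0]}, {"claw": 0.2, "dp": [0, 0, 0], "turn": [0, -0.14, 0]}, {"claw": 0.2, "dp": [0, 0, 0], "turn": [0, 0, 0]}, {"claw": 0.2, "dp": [0, 0, 0], "turn": [0, 0, 0]}, {"claw": 0.2, "dp": [0, 0, 0], "turn": [0, 0, 0]}])

```text
t: 24.3
tool_pos: [483.1, -321.2, 160.4]
ee_rot: [-179.8, 13.8, 80.4]
contact_force: [-0.8, -0.1, -2.9]
grip_width: 51.2
```

```bash
python3 -c "
from h import *; from workcell import r
avg(r,16)"
```

```text
t 25.05 pos [ 483.2 -320.8  160.4] rot [-179.77   13.95   80.48] pitch,My,Fz [13.918  0.354 -2.686] sd [0.044 0.028 0.325]
```

Call:
servo_tool(steps=[{"claw": 0.2, "dp": [0, 0, 0], "turn": [0, 0.14, 0]}, {"claw": 0.2, "dp": [0, 0, 0], "turn": [0, 0.14, 0]}, {"claw": 0.2, "dp": [0, 0, 0], "turn": [0, 0.14, 0]}, {"claw": 0.2, "dp": [0, 0, 0], "turn": [0, 0.08, 0]}, {"claw": 0.2, "dp": [0, 0, 0], "turn": [0, 0, 0]}, {"claw": 0.2, "dp": [0, 0, 0], "turn": [0, 0, 0]}, {"claw": 0.2, "dp": [0, 0, 0], "turn": [0, 0, 0]}])

```text
t: 25.8
tool_pos: [486.6, -317.3, 160.8]
ee_rot: [180.0, -15.5, 81.1]
contact_force: [-0.4, -0.1, -2.6]
grip_width: 51.3
```

```bash
python3 -c "
from h import *; from workcell import r
avg(r,16)"
```

```text
t 26.55 pos [ 486.5 -317.9  160.9] rot [179.93 -15.61  81.  ] pitch,My,Fz [-15.575  -0.408  -2.988] sd [0.029 0.034 0.498]
```

Call:
servo_tool(steps=[{"claw": 0.2, "dp": [0, 0, 0], "turn": [0, -0.13, 0]}, {"claw": 0.2, "dp": [0, 0, 0], "turn": [0, -0.12, 0]}, {"claw": 0.2, "dp": [0, 0, 0], "turn": [0, 0, 0]}, {"claw": 0.2, "dp": [0, 0, 0], "turn": [0, 0, 0]}, {"claw": 0.2, "dp": [0, 0, 0], "turn": [0, 0, 0]}])

```text
t: 27.1
tool_pos: [485.8, -320.0, 160.4]
ee_rot: [179.9, -1.1, 80.8]
contact_force: [-0.7, 0.6, -3.6]
grip_width: 51.3
```

```bash
python3 -c "
from h import *; from workcell import r
avg(r,30)"
```

```text
t 28.55 pos [ 485.9 -319.7  160.4] rot [179.94  -1.03  80.8 ] pitch,My,Fz [-1.045 -0.01  -3.145] sd [0.031 0.025 0.467]
```

Call:
servo_tool(steps=[{"claw": 0.2, "dp": [0, 0, 0], "turn": [0, -0.13, 0]}, {"claw": 0.2, "dp": [0, 0, 0], "turn": [0, -0.13, 0]}, {"claw": 0.2, "dp": [0, 0, 0], "turn": [0, 0, 0]}, {"claw": 0.2, "dp": [0, 0, 0], "turn": [0, 0, 0]}, {"claw": 0.2, "dp": [0, 0, 0], "turn": [0, 0, 0]}, {"claw": 0.2, "dp": [0, 0, 0], "turn": [0, 0.12, 0]}, {"claw": 0.2, "dp": [0, 0, 0], "turn": [0, 0.11, 0]}, {"claw": 0.2, "dp": [0, 0, 0], "turn": [0, 0, 0]}, {"claw": 0.2, "dp": [0, 0, 0], "turn": [0, 0, 0]}])

```text
t: 29.5
tool_pos: [484.9, -326.4, 161.2]
ee_rot: [179.7, 0.2, 80.2]
contact_force: [-0.4, -0.0, -3.3]
grip_width: 51.3
```

```bash
python3 -c "
from h import *; from workcell import r
avg(r,30)"
```

```text
t 30.95 pos [ 485.6 -324.7  161.3] rot [1.7966e+02 1.5000e-01 8.0440e+01] pitch,My,Fz [ 0.166 -0.03  -3.045] sd [0.027 0.038 0.428]
```

Call:
servo_tool(steps=[{"claw": 0.2, "dp": [0, 0, 0], "turn": [0, -0.07, 0]}, {"claw": 0.2, "dp": [0, 0, 0], "turn": [0, 0, 0]}, {"claw": 0.2, "dp": [0, 0, 0], "turn": [0, 0, 0]}, {"claw": 0.2, "dp": [0, 0, 0], "turn": [0, 0, 0]}, {"claw": 0.2, "dp": [0, 0, 0], "turn": [0, 0, 0]}, {"claw": 0.2, "dp": [0, 0, 0], "turn": [0, 0, 0]}])

```text
t: 31.6
tool_pos: [485.1, -326.3, 161.3]
ee_rot: [179.7, 4.1, 80.3]
contact_force: [-0.8, -0.6, -3.1]
grip_width: 51.3
```

```bash
python3 -c "
from h import *; from workcell import r
avg(r,24)"
```

```text
t 32.75 pos [ 485.3 -325.8  161.3] rot [179.67   4.1   80.33] pitch,My,Fz [ 4.1    0.068 -3.041] sd [0.006 0.027 0.589]
```

Call:
servo_tool(steps=[{"claw": 0.2, "dp": [0, 0, 0], "turn": [0, 0.07, 0]}, {"claw": 0.2, "dp": [0, 0, 0], "turn": [0, 0.07, 0]}, {"claw": 0.2, "dp": [0, 0, 0], "turn": [0, 0, 0]}, {"claw": 0.2, "dp": [0, 0, 0], "turn": [0, 0, 0]}, {"claw": 0.2, "dp": [0, 0, 0], "turn": [0, 0, 0]}, {"claw": 0.2, "dp": [0, 0, 0], "turn": [0, 0, 0]}, {"claw": 0.2, "dp": [0, 0, 0], "turn": [0, 0, 0]}])

```text
t: 33.5
tool_pos: [486.2, -323.3, 161.4]
ee_rot: [179.7, -4.0, 80.6]
contact_force: [0.2, 0.2, -2.6]
grip_width: 51.4
```

```bash
python3 -c "
from h import *; from workcell import r
avg(r,24)"
```

```text
t 34.65 pos [ 486.  -324.   161.3] rot [179.67  -3.98  80.58] pitch,My,Fz [-3.979 -0.078 -3.264] sd [0.007 0.055 0.401]
```

Call:
servo_tool(steps=[{"claw": 0.2, "dp": [0, 0, 0], "turn": [0.006, -0.07, 0]}, {"claw": 0.2, "dp": [0.02, 0.012, 0], "turn": [0, 0, 0]}, {"claw": 0.2, "dp": [0.036, 0.022, 0], "turn": [0, 0, 0]}, {"claw": 0.2, "dp": [0.036, 0.022, 0], "turn": [0, 0, 0]}, {"claw": 0.2, "dp": [0.036, 0.022, 0], "turn": [0, 0, 0]}, {"claw": 0.2, "dp": [0.036, 0.022, 0], "turn": [0, 0, 0]}, {"claw": 0.2, "dp": [0.036, 0.022, 0], "turn": [0, 0, 0]}, {"claw": 0.2, "dp": [0.036, 0.022, 0], "turn": [0, 0, 0]}, {"claw": 0.2, "dp": [0.03, 0.019, 0], "turn": [0, 0, 0]}, {"claw": 0.2, "dp": [0, 0, 0], "turn": [0, 0, 0]}])

```text
t: 35.7
tool_pos: [697.7, -82.7, 158.7]
ee_rot: [-180.0, 0.2, 80.1]
contact_force: [-0.1, 1.1, -3.8]
grip_width: 51.4
```

```bash
python3 -c "
from h import *; from workcell import r
dtool(r.sense(),[714.3,-62.2,145],80.6)"
```

```text
pos [697.7 -82.7 158.7] rot [-180.     0.2   80.1] j [ 12.  35. -15.  88.  10.  59. -16.] w 51.4
tool dx dy dz mm [23.1 12.8 13.7] turn z rad -0.009
```

Call:
servo_tool(steps=[{"claw": 0.2, "dp": [0.012, 0.007, 0.007], "turn": [0, 0, 0]}, {"claw": 0.2, "dp": [0.011, 0.006, 0.005], "turn": [0, 0, 0]}, {"claw": 0.2, "dp": [0, 0, 0], "turn": [0, 0, 0]}, {"claw": 0.2, "dp": [0, 0, 0], "turn": [0, 0, 0]}, {"claw": 0.2, "dp": [0, 0, 0], "turn": [0, 0, 0]}, {"claw": 0.2, "dp": [0, 0, 0], "turn": [0, 0, 0]}, {"claw": 0.2, "dp": [0, 0, 0], "turn": [0, 0, 0]}, {"claw": 0.2, "dp": [0, 0, 0], "turn": [0, 0, 0]}])

```text
t: 36.5
tool_pos: [713.8, -65.1, 144.4]
ee_rot: [-179.8, 0.3, 79.8]
contact_force: [0.9, -0.5, -3.4]
grip_width: 51.1
```

```bash
python3 -c "
from h import *; from workcell import r
ft(r)
for n in('scene','top'):
    d=r.get_image(n);cv2.imwrite(f'pics/{n}9.png',d['pixels'])
    for p in([497.6,121.8,.086],[464,-125,-.37]): print(n,fit([d],p))
cv2.imwrite('pics/s9.png',cv2.resize(r.get_image('scene')['pixels'][170:330,225:385],None,fx=3.7,fy=3.7,interpolation=cv2.INTER_CUBIC))
ft(r)"
```

```text
t 36.5 pos [713.8 -65.1 144.4] rot [-179.81    0.32   79.81] F [ 0.92 -0.5  -3.41] M [ 0.022 -0.046 -0.009] about tool y: 0.029 x: -0.041 w 51.1 j [ 10.  37. -15.  86.  10.  59. -18.]
scene (array([4.96990810e+02, 1.23748092e+02, 8.60925326e-02]), np.float64(46.02352941176471))
scene (array([ 4.65743710e+02, -1.25000221e+02, -3.92142525e-01]), np.float64(35.858823529411765))
top (array([4.97637907e+02, 1.21818367e+02, 8.57008564e-02]), np.float64(48.443137254901956))
top (array([ 4.70198190e+02, -1.18279024e+02, -3.32314374e-01]), np.float64(828.4470588235295))
t 36.65 pos [713.9 -64.7 144.4] rot [-179.81    0.31   79.84] F [ 0.18  0.26 -2.39] M [-0.001 -0.009  0.005] about tool y: 0.001 x: -0.009 w 51.0 j [ 10.  37. -15.  86.  10.  59. -18.]
```

View pics/s9.png

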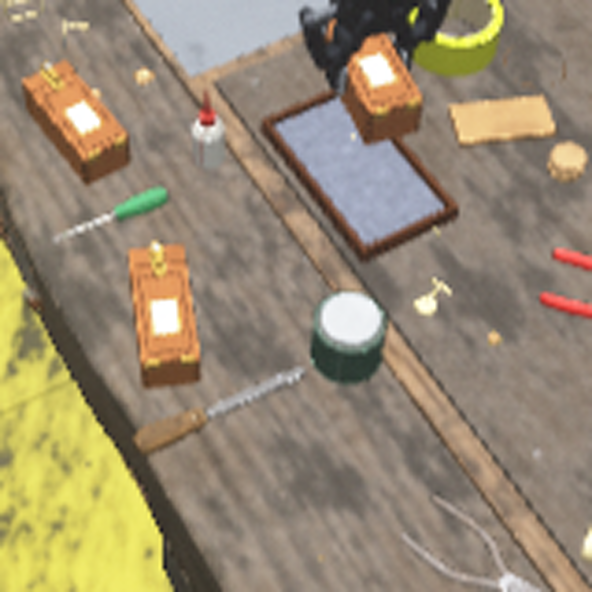

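View pics/top9.png

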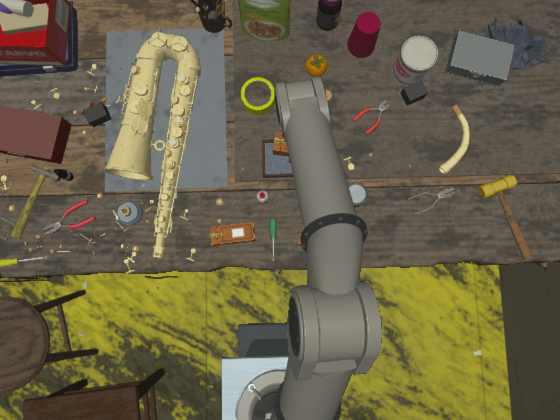

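```bash
python3 -c "
from workcell import r
print(r.finish_job())"
```

```text
the job is handed in; nothing more can be done
None
```

I handed the job in at about 37 s with the right-hand case (the -y-most of the three), which I judge to be the rattling one, held over the tray. No verdict came back.

- **Button:** The middle case had its turnbutton undone. I gripped the ridge and turned it back over the lid; later pictures show it lying across. As the jaws closed, that end of the case rose a few millimetres. Lowering it again briefly pushed with about 36 N on the bench.
- **Middle case:** I shook and tilted it, and its weight did not shift from end to end, so I judged it quiet. I set it back flat within about 5 mm and 2° of where it stood.
- **Right case:** I shook it the same way. Between the two tilts its moment changed 0.05 to 0.09 N m less than a fixed ball would give, so its ball rolls. Three readings gave only 0.05 to 0.06, below the 0.09 expected. The last and cleanest test matched the expected value: 0.146 N m over 8°, where loose predicts 0.14 and quiet 0.23.
- **Left case:** I did not touch or shake it; I ruled it out only because the right case tested loose.
- **Last checks:**
    - The held case is level within 0.5°, still, and gripped at 51 mm. By the fingertip reading it is within 3 mm of the tray's middle, with the case's middle about 160 mm above the bench.
    - In the scene picture the middle and left cases stand flat, and the bystanders visible there look unmoved. I did not measure the bystanders, and the arm hides some things in the top view.

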